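# Turn a test card face up against the turning stop

### The arm

A 7-joint arm with a two-finger parallel gripper is mounted at the origin on the work surface. World frame = base frame: x ahead of the robot, y to its left, z up, the work surface at z = 0. Lengths are in mm, angles in rad, forces in N, time in s.
With the tool pointing down it reaches from about 425 to 875 mm from the base axis. Payload 9.9 kg.
Tool frame: the origin (TCP) lies midway between the tips of the shut fingers; the grasp point (between the pads) lies 19 mm behind it (manip.grip_point_offset is the x of the grasp point in the tool frame, in mm); x points along the fingers, z is the direction in which the jaws open and shut, and the axes are right-handed (so a half turn about x gives the same grasp; the last joint's range is limited). The gripper opens to 85 mm and grips with 20 to 120 N. Pads are 22 mm wide; open, the fingers measure 114 mm over their backs; the gripper's body (76 mm by 85 mm) begins 54 mm behind the grasp point. The pads swing forward as they close: fully open they stand 13 mm farther back than shut.
Start: joints at [1.231, 0.576, 0.025, 1.437, -0.015, 1.129, -0.057], TCP at [170.792, -653.038, 231.289] pointing down, gripper open.
Joint ranges: [-2.76, 2.76], [-0.34, 2.15], [-1.52, 1.57], [0.19, 2.46], [-1.09, 4.23], [0.17, 1.99], [-2.82, 2.82]. Speed limits (rad/s): [2.22, 2.22, 3.01, 3.01, 3.14, 3.14, 3.14].

### API

Orientations are given as a unit quaternion [w, x, y, z].
In Python, from workcell import manip gives the robot as it stands.
- The arm moves only by the tool move_arm, never from a script. Its argument "motion" is a list of rows, each an object with "delta_rot": the turn, a rotation vector about the tool's x, y, z in rad, a list of three; "translation": the shift along the tool's x, y, z in mm, a list of three; "claw": the closure, from 0 (fully open) to 1 (shut). A call has 1 to 20 rows; each row is the pose to reach, as a shift and turn from the pose commanded when the call began, along the tool's axes at that moment; what a row does not reach only later rows make up. A row lasts 1/8 s, in which the tool goes at most 62.5 mm and 10.7 degrees, less where a joint would pass 70% of its speed; a pose out of reach is approached as far as the arm can. A call with a gripper value outside its range is refused whole. The fingers move at their own pace and stop on an object; the grip force is fixed at half the most. Time passes only in rows, so rows that repeat a pose let the fingers close. It gives the time, the measured TCP pose, the force and the opening at its end, in the units of the state.
- manip.state(): the state, without advancing time (a new reading comes with each control period).
- manip.get_image(name): name is "side" or "top" or "wrist"; returns the picture (384x512x3 uint8, blue, green, red); there is no depth.
- manip.calibration(name): a dict with "intrinsics" (3x3 intrinsics, pixels), "k1" (the pictures are not rectified: a ray, as slopes to the right and down, at radius r is drawn at 1 + k1 r^2 times it, then the intrinsics apply), "origin" and "orientation" of the camera in the world. Camera axes: x right, y down, z forward; pixel columns grow to the right and rows downward; lengths in mm; the calibration is good to about 2 mm. A picture is of the moment at which its call begins: read the wrist's pose just before it. calibration takes no time and is no camera call; for the wrist camera it gives the pose at the moment of the call.
- manip.job_done(): hands the job in, once; it reports no verdict.
Trained networks look in the newest picture that a camera, given by its name, has taken for a name from the list of things; names that differ only in an ending like _2 or _b are one class to them, and where a whole thing is asked for, a point or a joint stands for the part that bears it (a point fixed in the world has none). Each returns a list of dicts, best first, with "p" (0 to 1); they miss things now and then, are a little off and sometimes report something else, mostly with a low value. They report only what shows in the picture. A call takes as long as a camera call. They do not tell look-alikes from the thing itself.
- manip.look_for(camera, query): "centre" ([column, row] in pixels, amid what is visible of it).
- manip.landmark_of(camera, query): "centre" ([column, row] in pixels: a listed point, or the origin of a listed thing).
The state is a dict: "t": time; "joint_positions": joint angles; "dq": joint speeds; "joint_torque": joint torques, N m; "ee_pos": TCP position; "tcp_rot": TCP orientation; "wrist_force": force on the tool from outside, world axes, zero at the start; "moment": the same for the moment, N m; "gripper_width": finger opening in mm.
Only numpy, scipy, OpenCV 4.12 (cv2) and the standard library are available. Lean on these libraries where they do the work, as an engineer would, in place of code of your own. Each camera call takes 0.05 s, during which the arm holds its last target.

### The job

The test card lies face down (blue back up) on the bench in front of the polished steel turning stop. Without picking it up, push it against the stop with the fingers so that its leading end climbs the slope and the card stands leaning on the stop, then from behind the stop push its top back towards you so that it flips over and lies flat and face up on the bench in front of the stop. Do not move the pot, the bottle or the tray standing around.

Things in the scene. Friction and masses are not known exactly. Their poses are not given: they have to be found in the camera images.
- card: Flat card 90 mm long (its x), 70 wide (y), 10 thick (z), about 60 g. Plain blue back on +z; white face with four black windows and four red dots on -z. Origin at its middle. Starts face down (z up) on the bench, its +x end 10 to 75 mm from the stop's foot and turned up to 0.3 rad from square to it. Friction about 0.2 on the stop, 0.6 on the bench.
- card_end1 (a point): Middle of the card's +x end (nearer the stop at the start), 45 mm from its origin, at mid thickness.
- card_end2 (a point): Middle of the card's -x end (nearer the robot at the start), 45 mm from its origin, at mid thickness.
- stop: Fixed steel turning stop, 130 mm wide (its y). Origin on the bench, middle of the slope's foot; x level, away from the robot's side, z up. A 60 degree slope rises from x = 0 to x = 23 mm, z = 40 mm, meeting an upright wall, front x = 23, back x = 31, top z = 50 mm. Behind it a yellow foot plate with screw heads, at most 10 mm high, reaches x = 80 mm.
- stop_top (a point): Middle of the wall's front top edge, 50 mm above the bench. A card pushed home, lower end at the slope's foot, stays leaning here when let go, about 65 degrees up, its top about 32 mm above the wall. About 0.2 N at its top tips it back; past upright it falls by itself onto the bench on the robot's side.
- pot: Bystander: clear specimen pot with green lid, 44 mm across, 55 mm high, origin under its middle, z up.
- reagent: Bystander: small amber bottle with orange cap, 34 mm across, 70 mm high, origin under its middle, z up.
- swabtray: Bystander: open grey tray, 80 x 60 x 30 mm high, origin under its middle, z up.
Not all that is in view belongs to the job. Several things have the shape of the card; the one meant has the colours described above.

How it is judged:
By the outcome, as a careful person would: the job done as asked, in the order asked, and still so for the second after the job is handed in, with the robot touching nothing.
It also fails if it takes over 51 s, if anything falls off the work surface, if the arm or the gripper's body presses on something with over 40 N, if the wrist force passes 120 N, or if a joint passes its speed limit or range.

## Working session

There is one attempt and no reset: what is moved stays moved. The work goes in short steps, Python scripts to look and compute and a tool call to move; the robot and the scene stay as the last step left them, time stands still between calls to the robot, and variables do not carry over. Pictures are saved under pics/ and viewed, and the job is handed in when it is done.

Besides the shell and the picture viewer there is one more tool, called after "Call:" by a JSON object that holds its "op" and its "data". move_arm: Moves the arm, as the interface text tells. Its arguments: {"type":"object","properties":{"motion":{"type":"array","items":{"type":"object","properties":{"delta_rot":{"type":"array","items":{"type":"number"}},"translation":{"type":"array","items":{"type":"number"}},"claw":{"type":"number"}}}}},"required":["motion"]}

```bash
ls; mkdir -p pics
python3 - <<'E'
from workcell import manip
import cv2
for n in ("side","top","wrist"):
    im=manip.get_image(n); cv2.imwrite(f"pics/a_{n}.png",im)
    c=manip.calibration(n); print(n,c)
print(manip.state(), manip.grip_point_offset)
E
```

```text
pics
side {'intrinsics': array([[435.38918176,   0.        , 255.7304653 ],
       [  0.        , 435.38918176, 186.7539892 ],
       [  0.        ,   0.        ,   1.        ]]), 'k1': -0.12824558739278755, 'origin': array([454.73439385, 925.83778858, 696.77713344]), 'orientation': array([ 0.01128718, -0.02730715,  0.89129329, -0.45246347])}
top {'intrinsics': array([[474.70275873,   0.        , 253.07358786],
       [  0.        , 474.70275873, 194.53385145],
       [  0.        ,   0.        ,   1.        ]]), 'k1': -0.1734516659561048, 'origin': array([ 368.72927412,   67.87833116, 1056.84531135]), 'orientation': array([-0.05165746,  0.71411314, -0.69626706,  0.05085387])}
wrist {'intrinsics': array([[294.67256012,   0.        , 251.70520814],
       [  0.        , 294.67256012, 187.80097233],
       [  0.        ,   0.        ,   1.        ]]), 'k1': -0.07815534942077991, 'origin': array([ 234.44187207, -635.69566169,  372.94010749]), 'orientation': array([ 0.1049542 ,  0.78407857, -0.6062565 , -0.08159938])}
{'t': 0.15, 'joint_positions': array([ 1.23119143,  0.57636145,  0.02487678,  1.43768017, -0.01500722,
        1.12900325, -0.05649466]), 'dq': array([-0.00106713, -0.00223884, -0.00045771, -0.00157364, -0.00046809,
        0.00069197,  0.0004494 ]), 'joint_torque': array([ 3.51017668e-03, -7.66274285e+01,  2.25344807e+00, -2.86183369e+01,
        1.56342454e-02,  9.83559672e-03,  2.80201709e-05]), 'ee_pos': array([ 170.70636   , -652.71847668,  230.63852604]), 'tcp_rot': array([ 0.55932614,  0.43238923,  0.56006446, -0.43188149]), 'wrist_force': array([-0.57601183,  0.32235204,  0.0124116 ]), 'moment': array([-0.02421981,  0.03084256, -0.00234693]), 'gripper_width': 85.30744215365289} -18.700000000000003
```

View pics/a_side.png

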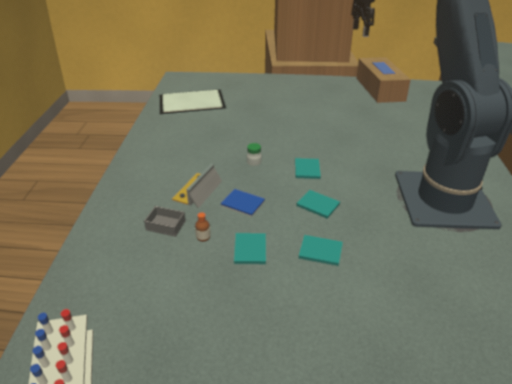

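View pics/a_top.png

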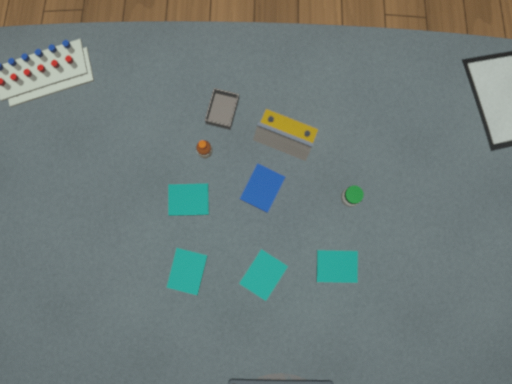

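View pics/a_wrist.png

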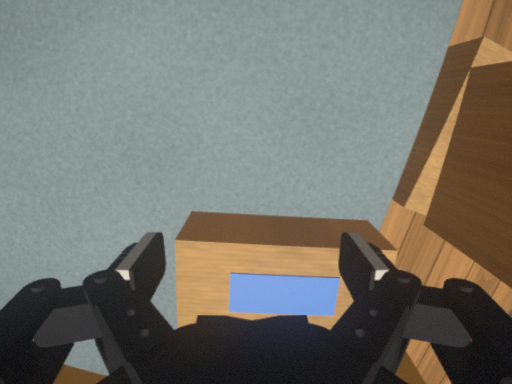

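The top view shows one blue card at (263,188) in front of the stop (287,133). The teal cards at (188,199), (187,271), (263,275) and (338,266) are look-alikes of another colour. The pot is at (353,195), the bottle at (204,148) and the tray at (222,109). Next I'll measure and crop.

```bash
cat > h.py <<'E'
import numpy as np, cv2
from scipy.spatial.transform import Rotation as R
from workcell import manip
def rot(q): return R.from_quat([q[1],q[2],q[3],q[0]]).as_matrix()
def ray(c,px):
    K=c['intrinsics']; d=np.array([(px[0]-K[0,2])/K[0,0],(px[1]-K[1,2])/K[1,1]])
    u=d.copy()
    for _ in range(20): u=d/(1+c['k1']*(u@u))
    return rot(c['orientation'])@np.array([u[0],u[1],1.])
def onz(c,px,z):
    r=ray(c,px); o=np.array(c['origin']); return o+r*(z-o[2])/r[2]
def proj(c,P):
    v=rot(c['orientation']).T@(np.array(P,float)-c['origin']); u=v[:2]/v[2]
    u=u*(1+c['k1']*(u@u)); K=c['intrinsics']
    return np.array([K[0,0]*u[0]+K[0,2],K[1,1]*u[1]+K[1,2]])
def quad(mask):
    cs,_=cv2.findContours(mask.astype(np.uint8),cv2.RETR_EXTERNAL,cv2.CHAIN_APPROX_NONE)
    c=max(cs,key=cv2.contourArea); return cv2.minAreaRect(c),c
E
python3 - <<'E'
from h import *
im=cv2.imread('pics/a_top.png'); c=manip.calibration('top')
hsv=cv2.cvtColor(im,cv2.COLOR_BGR2HSV)
x0,y0,x1,y1=190,80,380,230
cv2.imwrite('pics/b_crop.png',cv2.resize(im[y0:y1,x0:x1],None,fx=4,fy=4,interpolation=cv2.INTER_CUBIC))
def sub(m):
    z=np.zeros(m.shape,bool); z[y0:y1,x0:x1]=m[y0:y1,x0:x1]; return z
H,S,V=cv2.split(hsv)
def rep(name,m,z):
    q,cc=quad(sub(m)); pts=np.array([onz(c,p,z)[:2] for p in cc[:,0,:]])
    r=cv2.minAreaRect(pts.astype(np.float32)); print(name,r, cv2.boxPoints(r).round(1).tolist())
rep('card',(H>105)&(H<125)&(S>150),10)
rep('plate',(H>20)&(H<32)&(S>150),5)
rep('potlid',(H>50)&(H<75)&(S>120),55)
rep('cap',(H>3)&(H<15)&(S>150),70)
for n in ('card','stop','stop_top','card_end1','card_end2','pot','reagent','swabtray'):
    for cam in('top',):
        l=manip.landmark_of(cam,n)
        z={'card':5,'stop':0,'stop_top':50}.get(n,0 if 'end' not in n else 5)
        print(n,[(round(d['p'],2),np.round(d['centre'],1).tolist(),onz(c,d['centre'],z)[:2].round(1).tolist()) for d in l[:2]])
E
```

```text
card ((538.2327880859375, 51.10687255859375), (66.39279174804688, 87.1535415649414), 64.79361724853516) [[484.70001220703125, 39.599998474121094], [563.5, 2.5], [591.7999877929688, 62.599998474121094], [512.9000244140625, 99.69999694824219]]
plate ((685.2598266601562, -7.1990966796875), (126.19178009033203, 32.03127670288086), 69.02485656738281) [[647.7000122070312, -60.400001525878906], [677.5999755859375, -71.80000305175781], [722.7999877929688, 46.0], [692.9000244140625, 57.400001525878906]]
potlid ((521.7833251953125, -146.1310272216797), (34.99138259887695, 35.10862350463867), 89.83109283447266) [[504.20001220703125, -163.60000610351562], [539.2999877929688, -163.6999969482422], [539.4000244140625, -128.6999969482422], [504.29998779296875, -128.60000610351562]]
cap ((612.9963989257812, 180.55674743652344), (23.747272491455078, 23.011505126953125), 28.608909606933594) [[597.0999755859375, 185.0], [608.0999755859375, 164.8000030517578], [628.9000244140625, 176.10000610351562], [617.9000244140625, 196.3000030517578]]
card [(0.81, [264.0, 187.7], [538.5, 46.9]), (0.8, [261.4, 274.1], [346.3, 48.3])]
stop [(0.92, [280.6, 151.5], [624.1, 10.7])]
stop_top [(0.9, [284.3, 135.5], [648.2, 5.8])]
card_end1 [(0.95, [273.5, 168.6], [582.8, 26.4]), (0.95, [357.5, 266.7], [366.5, -164.7])]
card_end2 [(0.95, [273.5, 168.6], [582.8, 26.4]), (0.95, [357.5, 266.7], [366.5, -164.7])]
pot [(0.59, [349.9, 199.5], [517.3, -148.3])]
reagent [(0.68, [209.0, 151.5], [620.0, 174.3])]
swabtray [(0.78, [224.7, 110.6], [718.5, 141.9])]
```

View pics/b_crop.png

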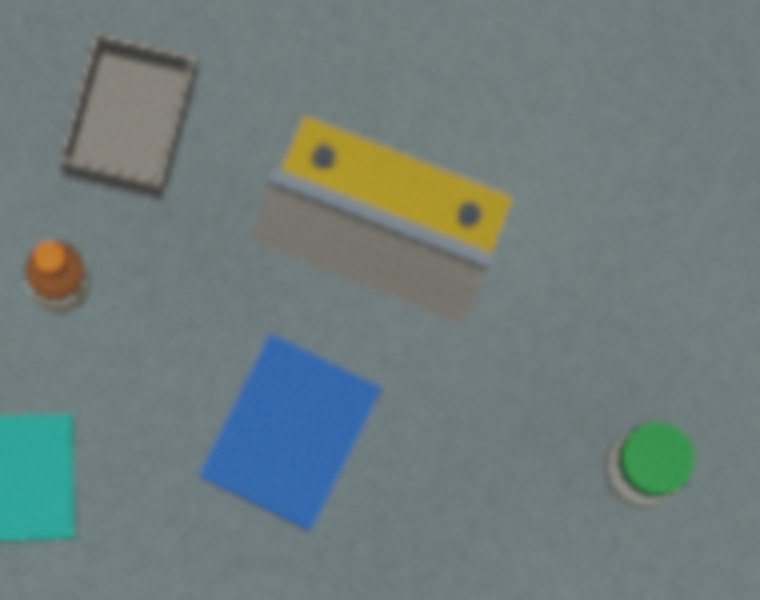

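The crop confirms it: the blue, plain-backed card at top pixel (263,188) is the only one with the right colours. Next I'll fit the stop and card poses in both fixed views.

```bash
cat > fit.py <<'E'
from h import *
from scipy.optimize import minimize
ct=manip.calibration('top'); cs=manip.calibration('side')
def stopP(p,pts):
    x,y,a=p; c,s=np.cos(a),np.sin(a)
    return [np.array([x+c*u-s*v,y+s*u+c*v,w]) for u,v,w in pts]
E
python3 - <<'E'
from fit import *
from scipy.optimize import least_squares
t=cv2.imread('pics/a_top.png'); s=cv2.imread('pics/a_side.png')
# top pixels from crop: foot corners, plate far corners
obs=[((0,65,0),(254.2,140.3)),((0,-65,0),(305.9,160.3)),((80,65,4),(266.3,109.2)),((80,-65,4),(318.3,129.2))]
def f(p): return np.concatenate([proj(ct,q)-o for q,(_,o) in zip(stopP(p,[a for a,_ in obs]),obs)])
r=least_squares(f,[625,13,-.36]); p=r.x; print('stop',p.round(3),r.fun.round(1))
np.save('stop.npy',p)
sg=[((0,65,0),(0,-65,0)),((23,65,50),(23,-65,50)),((31,65,50),(31,-65,50)),((80,65,4),(80,-65,4)),((0,65,0),(23,65,40)),((0,-65,0),(23,-65,40)),((31,65,0),(80,65,4)),((31,-65,0),(80,-65,4))]
card=[[484.7,39.6],[563.5,2.5],[591.8,62.6],[512.9,99.7]]
for n,im,c,(x0,y0,x1,y1) in (('top',t,ct,(190,80,380,230)),('side',s,cs,(140,130,290,250))):
    k=5 if n=='side' else 4
    b=cv2.resize(im[y0:y1,x0:x1],None,fx=k,fy=k,interpolation=cv2.INTER_CUBIC)
    def d(P,Q,col):
        a=[tuple(int(v) for v in ((proj(c,X)-[x0,y0]+.5)*k).round()) for X in (P,Q)]; cv2.line(b,a[0],a[1],col,1)
    for g in sg: P,Q=stopP(p,g); d(P,Q,(0,0,255))
    for i in range(4): d([*card[i],10],[*card[(i+1)%4],10],(255,255,255))
    cv2.imwrite(f'pics/c_{n}.png',b)
e=np.array([538.2,51.1])-p[:2]; a=p[2]; print('card in stop',np.cos(a)*e[0]+np.sin(a)*e[1],-np.sin(a)*e[0]+np.cos(a)*e[1])
E
```

```text
stop [ 6.26331e+02  1.23990e+01 -3.53000e-01] [-0.8  0.   0.5  0.5 -0.1 -0.4  0.4 -0.2]
card in stop -96.07463740433593 5.879314997549514
```

View pics/c_top.png

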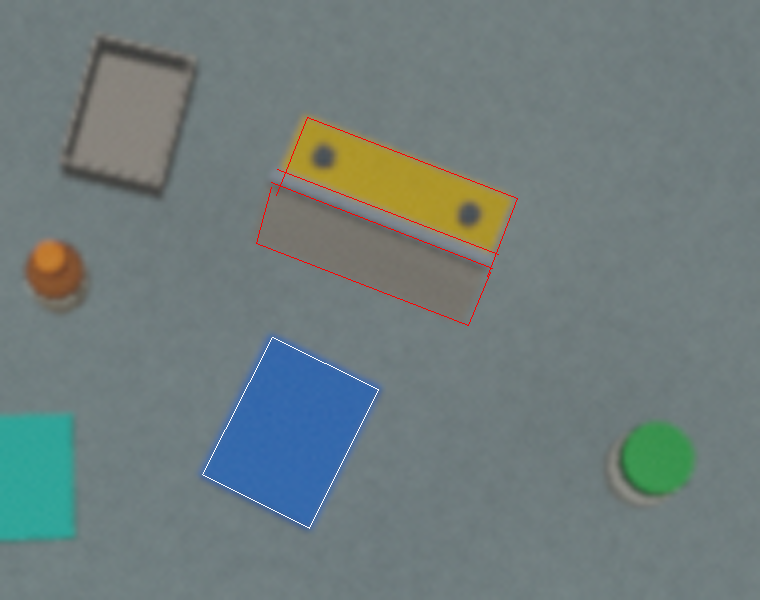

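View pics/c_side.png

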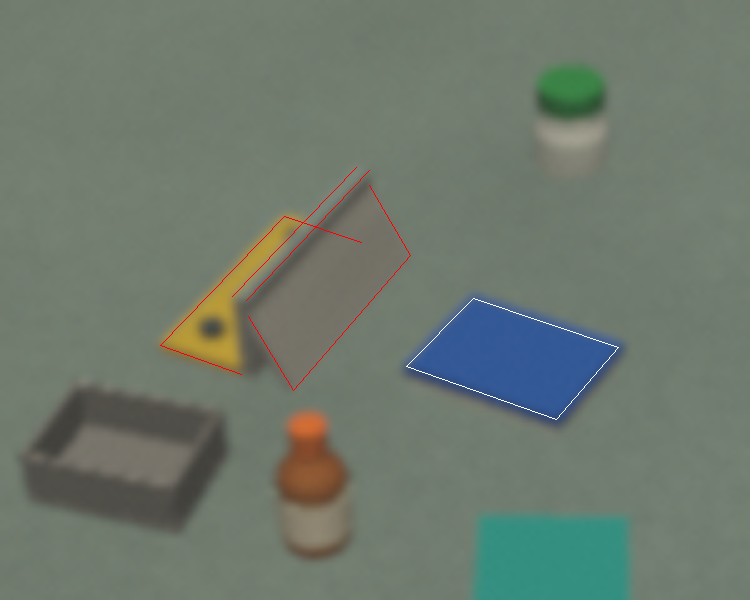

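```bash
cat > plan.py <<'E'
from h import *
S=np.array([626.,13.5,-0.355])
def Rs(): return R.from_euler('z',S[2]).as_matrix()
def pose(front_x,y,front_z,tilt,sgn,half=11.):
    """front lower edge of shut fingers (side toward +stop x) at (front_x,y,front_z) stop frame"""
    x=np.array([np.sin(tilt),0,-np.cos(tilt)]); f=np.array([np.cos(tilt),0,np.sin(tilt)])
    z=np.array([0,sgn,0.]); yv=np.cross(z,x)
    p=np.array([front_x,y,front_z])-half*f
    return np.r_[S[:2],0]+Rs()@p, Rs()@np.column_stack([x,yv,z])
def rel(P0,R0,P,Rm):
    return (R0.T@(P-P0)).round(1), R.from_matrix(R0.T@Rm).as_rotvec().round(4)
def cur():
    s=manip.state(); return s['ee_pos'],rot(s['tcp_rot']),s
def stopframe(P): return Rs().T@(np.array(P)-np.r_[S[:2],0])
E
python3 - <<'E'
from plan import *
P0,R0,s=cur(); print(R0.round(3))
for sg in(1,-1):
    for a in ((-156,6,90),(-156,6,4.5)):
        P,Rm=pose(*a,np.radians(8),sg); print(sg,a,P.round(1),*rel(P0,R0,P,Rm))
E
```

```text
[[-0.     0.967  0.253]
 [ 0.     0.253 -0.967]
 [-1.    -0.    -0.   ]]
1 (-156, 6, 90) [471.6  77.1  88.5] [ 142.8  475.8 -630.3] [-2.5256 -0.1766 -0.0557]
1 (-156, 6, 4.5) [471.6  77.1   3. ] [ 228.3  475.8 -630.3] [-2.5256 -0.1766 -0.0557]
-1 (-156, 6, 90) [471.6  77.1  88.5] [ 142.8  475.8 -630.3] [ 0.6098 -0.0427  0.1353]
-1 (-156, 6, 4.5) [471.6  77.1   3. ] [ 228.3  475.8 -630.3] [ 0.6098 -0.0427  0.1353]
```

Call:
{"op": "move_arm", "data": {"motion": [{"translation": [0,334,-171],"delta_rot": [0,0,0],"claw": 1},{"translation": [0,334,-171],"delta_rot": [0,0,0],"claw": 1},{"translation": [0,334,-171],"delta_rot": [0,0,0],"claw": 1},{"translation": [0,334,-171],"delta_rot": [0,0,0],"claw": 1},{"translation": [0,334,-171],"delta_rot": [0,0,0],"claw": 1},{"translation": [0,334,-171],"delta_rot": [0,0,0],"claw": 1},{"translation": [142.8,475.8,-630.3],"delta_rot": [0.61,-0.043,0.135],"claw": 1},{"translation": [142.8,475.8,-630.3],"delta_rot": [0.61,-0.043,0.135],"claw": 1},{"translation": [142.8,475.8,-630.3],"delta_rot": [0.61,-0.043,0.135],"claw": 1},{"translation": [142.8,475.8,-630.3],"delta_rot": [0.61,-0.043,0.135],"claw": 1},{"translation": [142.8,475.8,-630.3],"delta_rot": [0.61,-0.043,0.135],"claw": 1},{"translation": [142.8,475.8,-630.3],"delta_rot": [0.61,-0.043,0.135],"claw": 1},{"translation": [142.8,475.8,-630.3],"delta_rot": [0.61,-0.043,0.135],"claw": 1},{"translation": [142.8,475.8,-630.3],"delta_rot": [0.61,-0.043,0.135],"claw": 1},{"translation": [142.8,475.8,-630.3],"delta_rot": [0.61,-0.043,0.135],"claw": 1},{"translation": [142.8,475.8,-630.3],"delta_rot": [0.61,-0.043,0.135],"claw": 1},{"translation": [142.8,475.8,-630.3],"delta_rot": [0.61,-0.043,0.135],"claw": 1},{"translation": [142.8,475.8,-630.3],"delta_rot": [0.61,-0.043,0.135],"claw": 1}]}}

```text
t: 2.8
ee_pos: [471.9, 75.6, 89.0]
tcp_rot: [0.443, 0.608, 0.361, -0.551]
wrist_force: [0.9, -0.8, -0.2]
gripper_width: 0.2
```

Run:
```python
from plan import *
cv2.imwrite('pics/d_side.png',manip.get_image('side')[100:270,130:380].repeat(3,0).repeat(3,1))
cv2.imwrite('pics/d_wrist.png',manip.get_image('wrist'))
P0,R0,s=cur(); print(P0,R0.round(3),stopframe(P0))
P,Rm=pose(-156,6,4.5,np.radians(8),-1); print(*rel(P0,R0,P,Rm))
```

```text
[471.85856465  76.03387321  88.8343667 ] [[ 0.131  0.928 -0.35 ]
 [-0.049 -0.346 -0.937]
 [-0.99   0.139  0.   ]] [-166.26634746    5.05658884   88.8343667 ]
[ 84.9 -12.6  -0.9] [-0.0023  0.0004 -0.0003]
```

View pics/d_side.png

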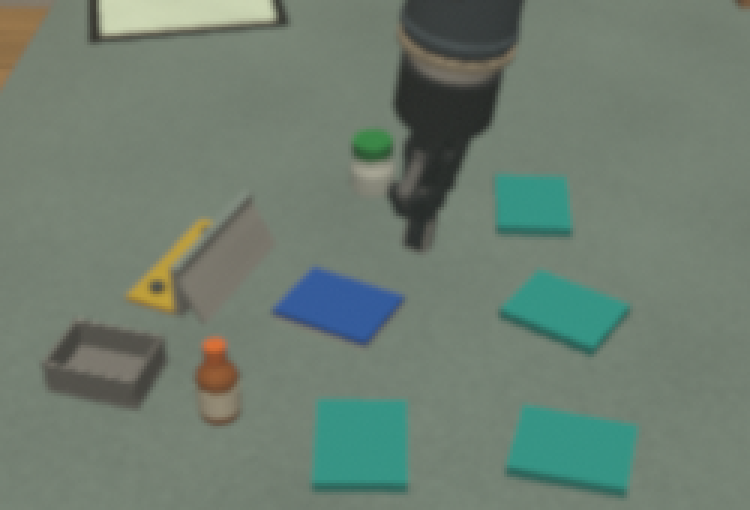

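View pics/d_wrist.png

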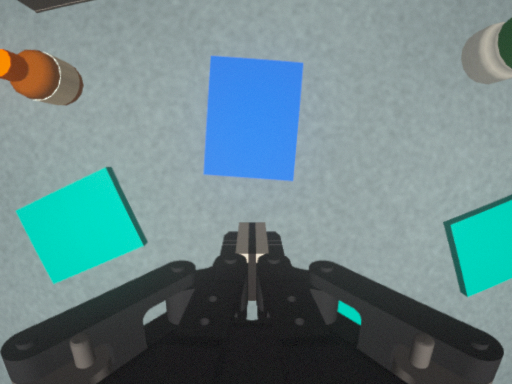

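Everything is in place: the wrist view shows the card's rear edge centred ahead of the shut fingers. The bottle and pot are well clear. Lowering behind the card.

Call:
{"op": "move_arm", "data": {"motion": [{"translation": [40,-6,-0.9],"delta_rot": [0,0,0],"claw": 1},{"translation": [70,-10.4,-0.9],"delta_rot": [0,0,0],"claw": 1},{"translation": [79,-11.7,-0.9],"delta_rot": [0,0,0],"claw": 1},{"translation": [84.5,-12.5,-0.9],"delta_rot": [0,0,0],"claw": 1},{"translation": [84.5,-12.5,-0.9],"delta_rot": [0,0,0],"claw": 1}]}}

```text
t: 3.52
ee_pos: [474.0, 78.0, 6.6]
tcp_rot: [0.442, 0.605, 0.363, -0.554]
wrist_force: [-0.9, 1.2, 0.4]
gripper_width: 0.2
```

Run:
```python
from plan import *
P0,R0,s=cur(); print(P0,stopframe(P0),s['wrist_force'])
for fx in (-70,-40,-11):
    P,Rm=pose(fx,6,4.7,np.radians(8),-1); print(fx,*rel(P0,R0,P,Rm))
```

```text
[473.99338649  78.0160982    6.5752749 ] [-164.95364157    7.65725865    6.5752749 ] [-0.90244409  1.18801978  0.44549201]
-70 [14.6 82.9  1.5] [-0.0014  0.0039  0.0063]
-40 [ 18.5 112.6   1.4] [-0.0014  0.0039  0.0063]
-11 [ 22.4 141.3   1.4] [-0.0014  0.0039  0.0063]
```

Call:
{"op": "move_arm", "data": {"motion": [{"translation": [0,0,0],"delta_rot": [0,0,0],"claw": 1},{"translation": [0,0,0],"delta_rot": [0,0,0],"claw": 1}]}}

```text
t: 3.78
ee_pos: [474.0, 78.6, 7.1]
tcp_rot: [0.442, 0.605, 0.363, -0.553]
wrist_force: [-0.9, 0.9, -0.0]
gripper_width: -0.2
```

Run:
```python
from plan import *
P0,R0,s=cur(); print(P0,stopframe(P0),s['wrist_force'])
for fx in (-70,-40,-11):
    P,Rm=pose(fx,6,4.7,np.radians(8),-1); print(fx,*rel(P0,R0,P,Rm))
```

```text
[473.95101746  78.62118216   7.09521904] [-165.2036901     8.20988643    7.09521904] [-0.91351571  0.85879888 -0.02528754]
-70 [15.2 83.   2.1] [-0.0012  0.0036  0.0054]
-40 [ 19.2 112.8   2. ] [-0.0012  0.0036  0.0054]
-11 [ 23.1 141.5   2. ] [-0.0012  0.0036  0.0054]
```

Call:
{"op": "move_arm", "data": {"motion": [{"translation": [0.5,4,1],"delta_rot": [0,0,0],"claw": 1},{"translation": [1.1,8,1.5],"delta_rot": [0,0,0],"claw": 1},{"translation": [1.1,8,1.5],"delta_rot": [0,0,0],"claw": 1}]}}

```text
t: 4.15
ee_pos: [481.3, 74.2, 6.8]
tcp_rot: [0.442, 0.605, 0.363, -0.553]
wrist_force: [-0.4, 0.6, -0.4]
gripper_width: 0.1
```

Run:
```python
from plan import *
P0,R0,s=cur(); print(P0,stopframe(P0),s['wrist_force'],s['joint_positions'])
for fx in (-145,-70,-40,-11):
    P,Rm=pose(fx,6,4.7,np.radians(8),-1); print(fx,*rel(P0,R0,P,Rm))
```

```text
[481.3486409   74.19182583   6.8220818 ] [-156.72773287    6.62805865    6.8220818 ] [-0.35114544  0.57325726 -0.36472387] [-0.296398    0.62417345 -0.0246241   2.25783088  0.57338153  0.18578772
 -2.80258447]
-145 [3.7 0.3 0.6] [-0.0006  0.0036  0.0056]
-70 [13.8 74.7  0.5] [-0.0006  0.0036  0.0056]
-40 [ 17.8 104.4   0.5] [-0.0006  0.0036  0.0056]
-11 [ 21.6 133.1   0.5] [-0.0006  0.0036  0.0056]
```

Call:
{"op": "move_arm", "data": {"motion": [{"translation": [2,0.3,0.6],"delta_rot": [0,0,0],"claw": 1},{"translation": [3.7,0.3,0.6],"delta_rot": [0,0,0],"claw": 1},{"translation": [3.7,0.3,0.6],"delta_rot": [0,0,0],"claw": 1}]}}

```text
t: 4.53
ee_pos: [481.3, 73.6, 2.9]
tcp_rot: [0.443, 0.605, 0.364, -0.553]
wrist_force: [-0.2, 0.3, 0.0]
gripper_width: 0.3
```

Run:
```python
from plan import *
P0,R0,s=cur(); print(P0,stopframe(P0),s['wrist_force'],s['joint_positions'])
for fx in (-145,-70,-40,-11):
    P,Rm=pose(fx,6,4.7,np.radians(8),-1); print(fx,*rel(P0,R0,P,Rm))
```

```text
[481.26236211  73.64402589   2.91831073] [-156.61822189    6.08442628    2.91831073] [-0.19698829  0.3384999   0.03943442] [-0.30119699  0.63271395 -0.01583843  2.25995849  0.57846151  0.17438902
 -2.80569144]
-145 [-0.2  0.8  0.1] [0.0005 0.004  0.0062]
-70 [ 9.8 75.1  0.1] [0.0005 0.004  0.0062]
-40 [1.380e+01 1.048e+02 1.000e-01] [0.0005 0.004  0.0062]
-11 [1.770e+01 1.336e+02 1.000e-01] [0.0005 0.004  0.0062]
```

Call:
{"op": "move_arm", "data": {"motion": [{"translation": [0.5,5,0],"delta_rot": [0,0,0],"claw": 1},{"translation": [1.3,11,0],"delta_rot": [0,0,0],"claw": 1},{"translation": [2.2,18,0],"delta_rot": [0,0,0],"claw": 1},{"translation": [3.2,25,0],"delta_rot": [0,0,0],"claw": 1},{"translation": [4.2,32,0],"delta_rot": [0,0,0],"claw": 1},{"translation": [5.1,39,0],"delta_rot": [0,0,0],"claw": 1},{"translation": [6.1,45,0],"delta_rot": [0,0,0],"claw": 1},{"translation": [6.7,50,0],"delta_rot": [0,0,0],"claw": 1},{"translation": [6.7,50,0],"delta_rot": [0,0,0],"claw": 1}]}}

```text
t: 5.65
ee_pos: [529.1, 55.8, 3.2]
tcp_rot: [0.442, 0.605, 0.363, -0.553]
wrist_force: [-0.3, 0.0, -0.3]
gripper_width: 0.1
```

Run:
```python
from plan import *
cv2.imwrite('pics/e_side.png',cv2.resize(manip.get_image('side')[130:260,140:300],None,fx=4,fy=4))
cv2.imwrite('pics/e_wrist.png',manip.get_image('wrist'))
P0,R0,s=cur(); print(P0,stopframe(P0),s['wrist_force'],s['joint_positions'])
for fx in (-70,-40,-11):
    P,Rm=pose(fx,6,4.7,np.radians(8),-1); print(fx,*rel(P0,R0,P,Rm))
```

```text
[528.56059137  56.08439869   3.11768201] [-106.16564607    6.06011228    3.11768201] [-0.56297018  0.93275966  0.91558695] [-0.17678242  0.65801676 -0.10517528  2.14792515  0.56517306  0.27100221
 -2.72314417]
-70 [ 3.3 25.1  0.1] [0.0003 0.0038 0.0061]
-40 [ 7.3 54.8  0. ] [0.0003 0.0038 0.0061]
-11 [11.2 83.5  0. ] [0.0003 0.0038 0.0061]
```

View pics/e_side.png

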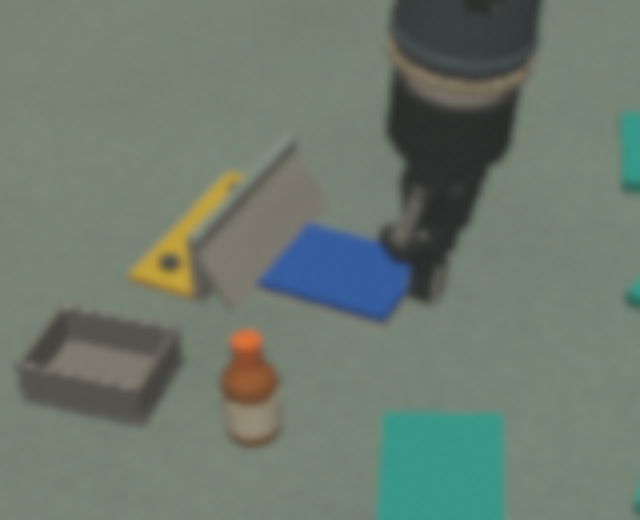

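View pics/e_wrist.png

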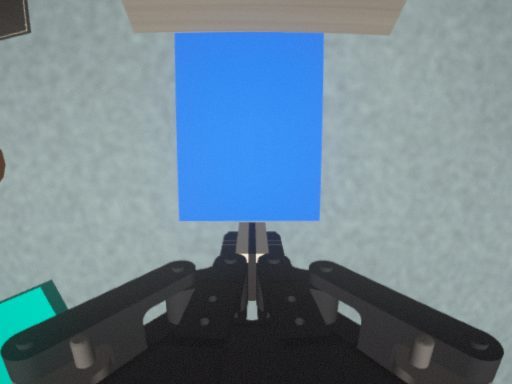

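The wrist view shows the card square, with its leading edge (row 32) just at the stop's foot and centred. Next is the first part of the climb.

Call:
{"op": "move_arm", "data": {"motion": [{"translation": [0.8,6,0],"delta_rot": [0,0,0],"claw": 1},{"translation": [1.6,12,0],"delta_rot": [0,0,0],"claw": 1},{"translation": [2.4,18,0],"delta_rot": [0,0,0],"claw": 1},{"translation": [3.2,24,0],"delta_rot": [0,0,0],"claw": 1},{"translation": [4,30,0],"delta_rot": [0,0,0],"claw": 1},{"translation": [4.8,36,0],"delta_rot": [0,0,0],"claw": 1},{"translation": [5.6,42,0],"delta_rot": [0,0,0],"claw": 1},{"translation": [6.4,48,0],"delta_rot": [0,0,0],"claw": 1},{"translation": [6.9,52,0],"delta_rot": [0,0,0],"claw": 1}]}}

```text
t: 6.88
ee_pos: [578.4, 37.6, 3.3]
tcp_rot: [0.442, 0.605, 0.363, -0.553]
wrist_force: [0.1, 0.2, -0.5]
gripper_width: -0.2
```

Run:
```python
from plan import *
cv2.imwrite('pics/f_side.png',cv2.resize(manip.get_image('side')[130:260,140:300],None,fx=4,fy=4))
cv2.imwrite('pics/f_wrist.png',manip.get_image('wrist'))
P0,R0,s=cur(); print(P0,stopframe(P0),s['wrist_force'],s['joint_positions'])
for fx in (-40,-11):
    P,Rm=pose(fx,6,4.7,np.radians(8),-1); print(fx,*rel(P0,R0,P,Rm))
```

```text
[578.43950642  37.53700939   3.27942225] [-52.94996268   6.00664812   3.27942225] [-0.35309238 -0.12435917  0.29622747] [-0.07534924  0.69404928 -0.17587885  2.02537436  0.54420892  0.3657998
 -2.63499778]
-40 [0.4 2.  0. ] [-0.0003  0.0036  0.0055]
-11 [ 4.3 30.8 -0. ] [-0.0003  0.0036  0.0055]
```

View pics/f_side.png

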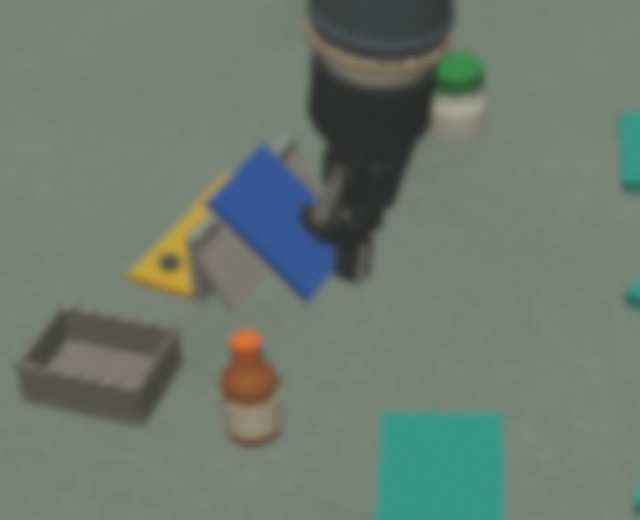

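View pics/f_wrist.png

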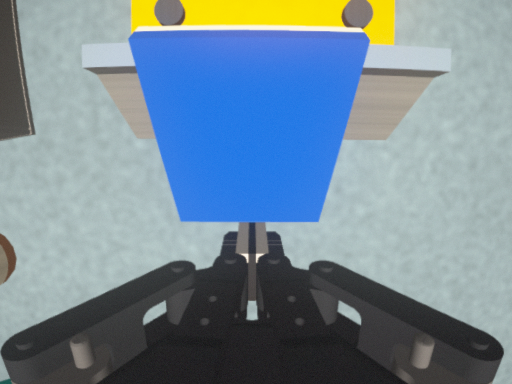

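Call:
{"op": "move_arm", "data": {"motion": [{"translation": [0.7,5,0],"delta_rot": [0,0,0],"claw": 1},{"translation": [1.4,10,0],"delta_rot": [0,0,0],"claw": 1},{"translation": [2.1,15,0],"delta_rot": [0,0,0],"claw": 1},{"translation": [2.8,20,0],"delta_rot": [0,0,0],"claw": 1},{"translation": [3.4,24,0],"delta_rot": [0,0,0],"claw": 1},{"translation": [3.9,28,0],"delta_rot": [0,0,0],"claw": 1},{"translation": [3.9,28,0],"delta_rot": [0,0,0],"claw": 1}]}}

```text
t: 7.85
ee_pos: [604.8, 27.8, 3.1]
tcp_rot: [0.442, 0.605, 0.363, -0.553]
wrist_force: [-0.2, -0.2, 0.2]
gripper_width: -0.1
```

Run:
```python
from plan import *
cv2.imwrite('pics/g_side.png',cv2.resize(manip.get_image('side')[130:260,140:300],None,fx=4,fy=4))
cv2.imwrite('pics/g_wrist.png',manip.get_image('wrist'))
P0,R0,s=cur(); print(P0,stopframe(P0),s['wrist_force'],s['joint_positions'])
for fx in (-11,-9,-8):
    P,Rm=pose(fx,6,4.7,np.radians(8),-1); print(fx,*rel(P0,R0,P,Rm))
```

```text
[604.39563919  27.9550115    3.09132225] [-25.28167579   6.04422312   3.09132225] [-0.94791843  0.28880278  0.08007598] [-0.03222383  0.71630095 -0.20579283  1.95879303  0.53259343  0.41435131
 -2.5895182 ]
-11 [0.4 3.4 0. ] [0.0002 0.0037 0.0059]
-9 [0.6 5.4 0. ] [0.0002 0.0037 0.0059]
-8 [0.8 6.3 0. ] [0.0002 0.0037 0.0059]
```

View pics/g_side.png

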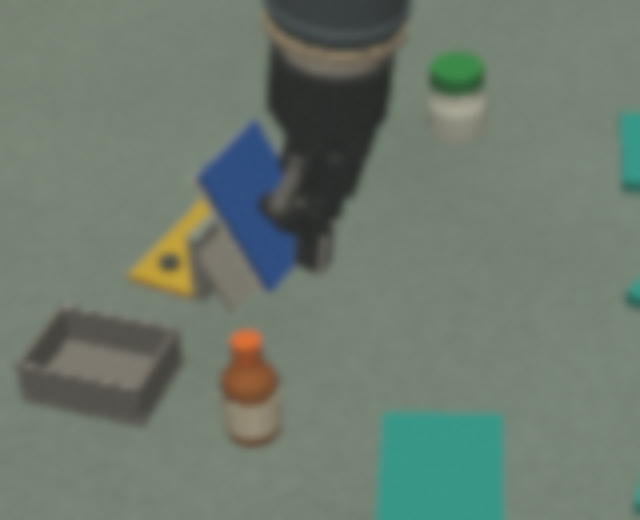

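View pics/g_wrist.png

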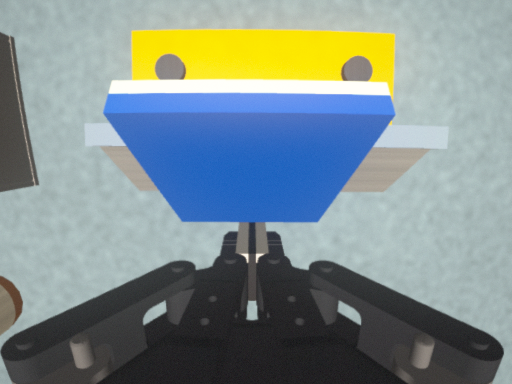

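Call:
{"op": "move_arm", "data": {"motion": [{"translation": [0.3,2,0],"delta_rot": [0,0,0],"claw": 1},{"translation": [0.6,4,0],"delta_rot": [0,0,0],"claw": 1},{"translation": [0.6,4.5,0],"delta_rot": [0,0,0],"claw": 1},{"translation": [0.6,4.5,0],"delta_rot": [0,0,0],"claw": 1}]}}

```text
t: 8.45
ee_pos: [608.7, 26.3, 3.1]
tcp_rot: [0.442, 0.605, 0.363, -0.553]
wrist_force: [-0.8, 0.3, -0.5]
gripper_width: 0.4
```

Run:
```python
from plan import *
cv2.imwrite('pics/h_side.png',cv2.resize(manip.get_image('side')[130:230,150:270],None,fx=6,fy=6))
w=manip.get_image('wrist'); cw=manip.calibration('wrist'); cv2.imwrite('pics/h_wrist.png',w)
P0,R0,s=cur(); print(P0,stopframe(P0),s['wrist_force'],s['joint_positions'])
for y in (13,37):  # predicted heights
    pass
# predicted pixel of foot line & card corners for lower end x0 
for n,q in (('foot',(0,0,0)),('walltop',(23,0,50))): print(n,proj(cw,np.r_[S[:2],0]+Rs()@np.array(q)))
for b in (0,3,6):
    th=np.arctan2(50,23+b); e=np.array([np.cos(th),np.sin(th)]); nrm=np.array([-e[1],e[0]])
    pts={'low_blue':np.array([-b,0])+10*nrm,'top_blue':np.array([-b,0])+90*e+10*nrm,'top_face':np.array([-b,0])+90*e}
    print(b,np.degrees(th).round(1),{k:(v.round(1),proj(cw,np.r_[S[:2],0]+Rs()@np.array([v[0],6,v[1]])).round(0)) for k,v in pts.items()})
```

```text
[608.71416172  26.35364005   3.11840634] [-20.67580701   6.04377963   3.11840634] [ 0.29465752 -0.08546825 -0.10277819] [-0.02577213  0.72003037 -0.21017725  1.94767056  0.53071082  0.42222532
 -2.58224946]
foot [263.26282925 197.31607238]
walltop [269.70876229 155.65939896]
0 65.3 {'low_blue': (array([-9.1,  4.2]), array([252., 216.])), 'top_blue': (array([28.5, 85.9]), array([254., 135.])), 'top_face': (array([37.6, 81.8]), array([253.,  97.]))}
3 62.5 {'low_blue': (array([-11.9,   4.6]), array([252., 221.])), 'top_blue': (array([29.6, 84.5]), array([254., 130.])), 'top_face': (array([38.5, 79.8]), array([253.,  94.]))}
6 59.9 {'low_blue': (array([-14.7,   5. ]), array([252., 227.])), 'top_blue': (array([30.5, 82.9]), array([253., 127.])), 'top_face': (array([39.2, 77.9]), array([253.,  93.]))}
```

View pics/h_side.png

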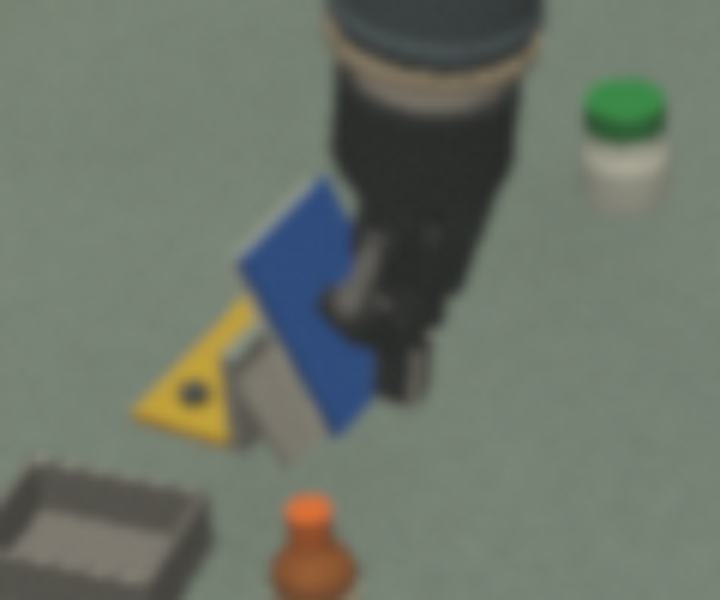

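View pics/h_wrist.png

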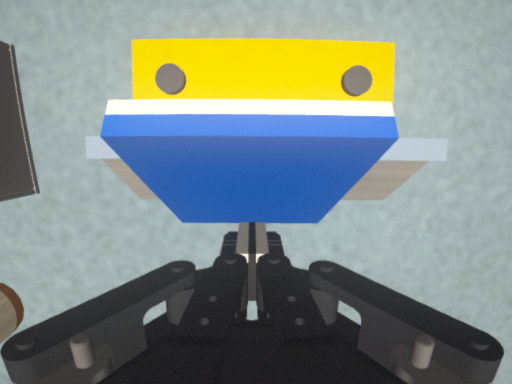

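The wrist view puts the card's lower edge (row 221) about 2 mm short of home, so I'll push the last bit.

Call:
{"op": "move_arm", "data": {"motion": [{"translation": [0.1,1,0],"delta_rot": [0,0,0],"claw": 1},{"translation": [0.3,2,0],"delta_rot": [0,0,0],"claw": 1},{"translation": [0.3,2,0],"delta_rot": [0,0,0],"claw": 1}]}}

```text
t: 8.93
ee_pos: [610.7, 25.6, 3.1]
tcp_rot: [0.442, 0.605, 0.363, -0.553]
wrist_force: [0.5, 0.1, 0.6]
gripper_width: -0.3
```

Run:
```python
from plan import *
w=manip.get_image('wrist'); cv2.imwrite('pics/i_wrist.png',w)
P0,R0,s=cur(); print(P0,stopframe(P0),s['wrist_force'])
```

```text
[610.67436747  25.61796702   3.11385841] [-18.58211412   6.03532702   3.11385841] [-0.57248192 -0.13142887  0.27177326]
```

View pics/i_wrist.png

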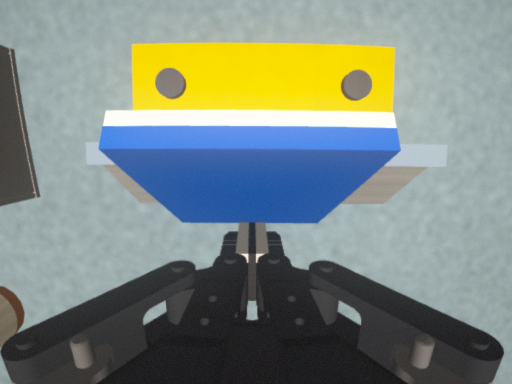

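The card is about home. Foot to lower edge is 17 px, and it rests on the wall's edge with next to no force. I'll back off horizontally, then lift.

Call:
{"op": "move_arm", "data": {"motion": [{"translation": [-0.4,-3,0],"delta_rot": [0,0,0],"claw": 1},{"translation": [-1.4,-10,0],"delta_rot": [0,0,0],"claw": 1},{"translation": [-4.2,-30,0],"delta_rot": [0,0,0],"claw": 1},{"translation": [-6,-45,0],"delta_rot": [0,0,0],"claw": 1},{"translation": [-6,-45,0],"delta_rot": [0,0,0],"claw": 1}]}}

```text
t: 9.6
ee_pos: [566.9, 42.2, 3.1]
tcp_rot: [0.443, 0.604, 0.364, -0.553]
wrist_force: [0.6, 0.7, 0.3]
gripper_width: 0.1
```

Run:
```python
from plan import *
w=manip.get_image('wrist'); cv2.imwrite('pics/j_wrist.png',w)
cv2.imwrite('pics/j_side.png',cv2.resize(manip.get_image('side')[130:230,150:270],None,fx=6,fy=6))
P0,R0,s=cur(); print(P0,stopframe(P0),s['wrist_force'])
P0,R0=P0,R0
for a in ((-80,6,150),(0,6,150)):
    P,Rm=pose(*a,0,-1); print(a,*rel(P0,R0,P,Rm))
for a in ((56,6,150),(56,6,62)):
    P,Rm=pose(*a,0,-1,-11); print(a,*rel(P0,R0,P,Rm))
```

```text
[568.50820588  41.55436449   3.21120961] [-63.6584057    6.32148264   3.21120961] [0.65918716 0.29478403 0.0861783 ]
(-80, 6, 150) [-149.1   -7.4    0.9] [ 0.0003  0.0036 -0.1344]
(0, 6, 150) [-138.4   71.8    0.9] [ 0.0003  0.0036 -0.1344]
(56, 6, 150) [-128.   149.1    0.9] [ 0.0003  0.0036 -0.1344]
(56, 6, 62) [-40.8 137.4   0.5] [ 0.0003  0.0036 -0.1344]
```

View pics/j_side.png

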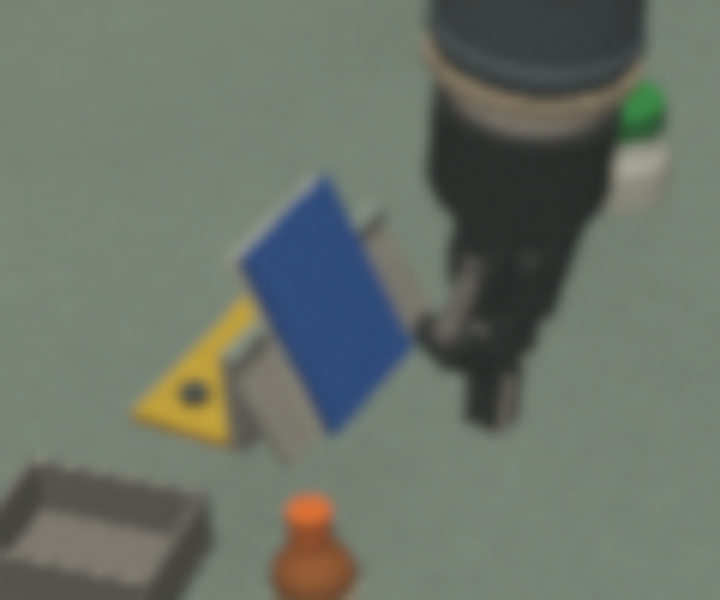

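View pics/j_wrist.png

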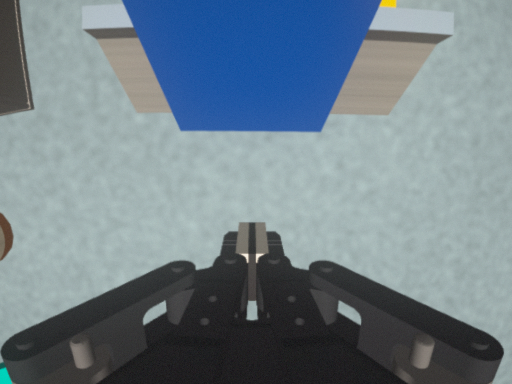

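The card stands leaning by itself against the stop. Now I'll go up, over the top, and straighten the tool.

Call:
{"op": "move_arm", "data": {"motion": [{"translation": [-60,-5,0.9],"delta_rot": [0,0,0],"claw": 1},{"translation": [-120,-7,0.9],"delta_rot": [0,0,0],"claw": 1},{"translation": [-149,-7,0.9],"delta_rot": [0,0,-0.134],"claw": 1},{"translation": [-149,-7,0.9],"delta_rot": [0,0,-0.134],"claw": 1},{"translation": [-143,40,0.9],"delta_rot": [0,0,-0.134],"claw": 1},{"translation": [-136,90,0.9],"delta_rot": [0,0,-0.134],"claw": 1},{"translation": [-130,135,0.9],"delta_rot": [0,0,-0.134],"claw": 1},{"translation": [-128,150,0.9],"delta_rot": [0,0,-0.134],"claw": 1},{"translation": [-128,150,0.9],"delta_rot": [0,0,-0.134],"claw": 1},{"translation": [-128,150,0.9],"delta_rot": [0,0,-0.134],"claw": 1}]}}

```text
t: 10.95
ee_pos: [690.3, -4.1, 149.1]
tcp_rot: [-0.404, -0.579, -0.403, 0.582]
wrist_force: [-0.1, -0.1, 0.3]
gripper_width: -0.3
```

Run:
```python
from plan import *
cv2.imwrite('pics/k_side.png',cv2.resize(manip.get_image('side')[90:230,130:300],None,fx=4,fy=4))
P0,R0,s=cur(); print(P0,stopframe(P0),s['joint_positions'])
for a in ((56,6,62),(30,6,62),(0,6,62),(-25,6,62)):
    P,Rm=pose(*a,0,-1,-11); print(a,*rel(P0,R0,P,Rm))
```

```text
[690.33575455  -3.96838674 149.50173931] [ 66.39603728   5.98331692 149.50173931] [ 0.1617349   0.69038035 -0.40335387  1.48027353  0.29878439  1.03463849
 -2.23804939]
(56, 6, 62) [87.5  0.7 -0.4] [0.0007 0.0042 0.0009]
(30, 6, 62) [ 87.5 -25.3  -0.4] [0.0007 0.0042 0.0009]
(0, 6, 62) [ 87.5 -55.3  -0.4] [0.0007 0.0042 0.0009]
(-25, 6, 62) [ 87.6 -80.3  -0.4] [0.0007 0.0042 0.0009]
```

View pics/k_side.png

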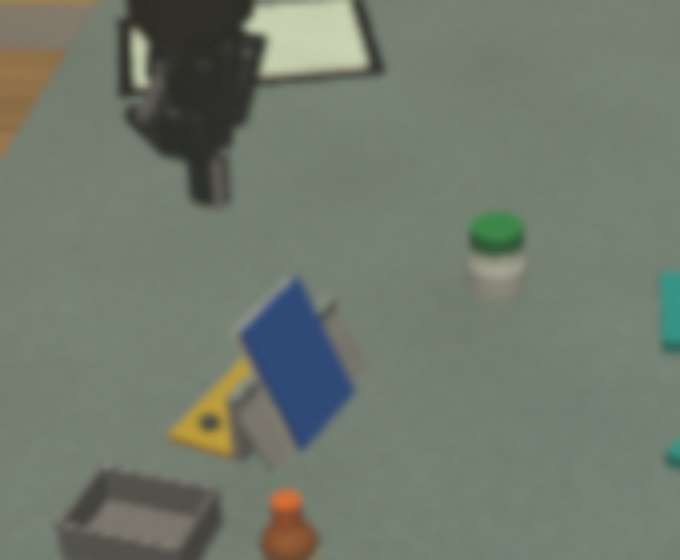

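The card is still leaning and the tool is behind and above the stop. Lowering, then a gentle push back.

Call:
{"op": "move_arm", "data": {"motion": [{"translation": [45,1,0],"delta_rot": [0,0,0],"claw": 1},{"translation": [80,1,0],"delta_rot": [0,0,0],"claw": 1},{"translation": [87,1,0],"delta_rot": [0,0,0],"claw": 1},{"translation": [87,1,0],"delta_rot": [0,0,0],"claw": 1},{"translation": [87,-5,0],"delta_rot": [0,0,0],"claw": 1},{"translation": [87,-10,0],"delta_rot": [0,0,0],"claw": 1},{"translation": [87,-15,0],"delta_rot": [0,0,0],"claw": 1},{"translation": [87,-20,0],"delta_rot": [0,0,0],"claw": 1},{"translation": [87,-25,0],"delta_rot": [0,0,0],"claw": 1},{"translation": [87,-30,0],"delta_rot": [0,0,0],"claw": 1},{"translation": [87,-35,0],"delta_rot": [0,0,0],"claw": 1},{"translation": [87,-40,0],"delta_rot": [0,0,0],"claw": 1},{"translation": [87,-40,0],"delta_rot": [0,0,0],"claw": 1}]}}

```text
t: 12.62
ee_pos: [653.3, 9.2, 62.9]
tcp_rot: [-0.404, -0.579, -0.403, 0.582]
wrist_force: [0.7, 0.8, -0.5]
gripper_width: -0.1
```

Run:
```python
from plan import *
cv2.imwrite('pics/l_side.png',cv2.resize(manip.get_image('side')[110:230,140:280],None,fx=5,fy=5))
P0,R0,s=cur(); print(P0,stopframe(P0),s['wrist_force'])
for a in ((0,6,62),(-25,6,62)):
    P,Rm=pose(*a,0,-1,-11); print(a,*rel(P0,R0,P,Rm))
```

```text
[653.58817906   9.01471532  62.96112632] [27.42700097  5.3837738  62.96112632] [-0.25416439  0.20576464  0.28676604]
(0, 6, 62) [  1.  -16.4  -0.6] [-0.0002  0.0038  0.0002]
(-25, 6, 62) [  1.  -41.4  -0.6] [-0.0002  0.0038  0.0002]
```

View pics/l_side.png

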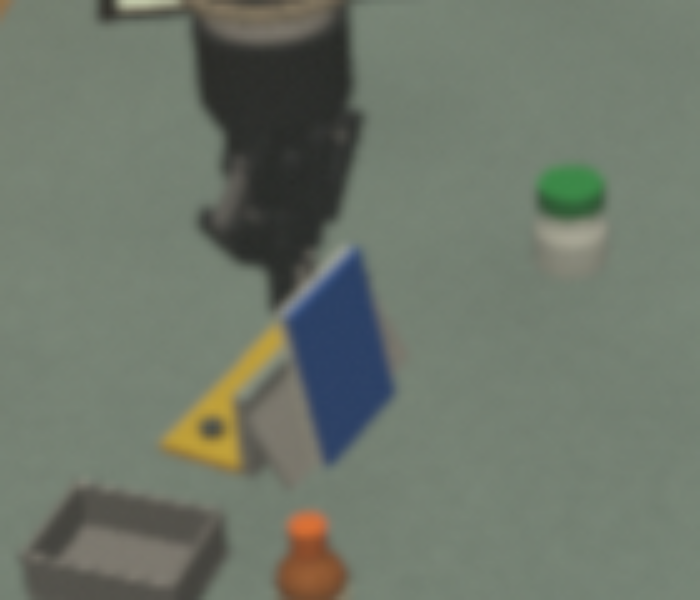

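The card is tipping up about its lower end, so I'll keep going past upright.

Call:
{"op": "move_arm", "data": {"motion": [{"translation": [0,-5,0],"delta_rot": [0,0,0],"claw": 1},{"translation": [0,-10,0],"delta_rot": [0,0,0],"claw": 1},{"translation": [0,-15,0],"delta_rot": [0,0,0],"claw": 1},{"translation": [0,-20,0],"delta_rot": [0,0,0],"claw": 1},{"translation": [0,-25,0],"delta_rot": [0,0,0],"claw": 1},{"translation": [0,-30,0],"delta_rot": [0,0,0],"claw": 1},{"translation": [0,-35,0],"delta_rot": [0,0,0],"claw": 1},{"translation": [0,-40,0],"delta_rot": [0,0,0],"claw": 1},{"translation": [0,-40,0],"delta_rot": [0,0,0],"claw": 1},{"translation": [0,-40,0],"delta_rot": [0,0,0],"claw": 1},{"translation": [0,-40,0],"delta_rot": [0,0,0],"claw": 1}]}}

```text
t: 14.05
ee_pos: [616.3, 22.8, 62.9]
tcp_rot: [-0.404, -0.579, -0.403, 0.582]
wrist_force: [-0.2, 0.7, 0.1]
gripper_width: -0.1
```

Run:
```python
from plan import *
cv2.imwrite('pics/m_side.png',cv2.resize(manip.get_image('side')[110:250,140:310],None,fx=4,fy=4))
P0,R0,s=cur(); print(P0,stopframe(P0),s['wrist_force'])
```

```text
[616.27503578  22.8097009   62.9019907 ] [-12.35454089   5.3489045   62.9019907 ] [ 0.29298005  1.09601067 -0.43012702]
```

View pics/m_side.png

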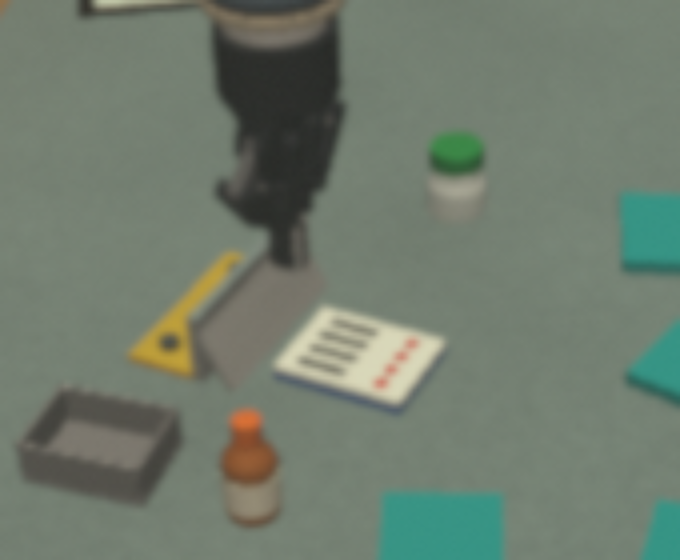

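The card has fallen face up: white face with black windows and red dots, in front of the stop. Lifting the arm clear.

Call:
{"op": "move_arm", "data": {"motion": [{"translation": [-50,0,0],"delta_rot": [0,0,0],"claw": 1},{"translation": [-100,0,0],"delta_rot": [0,0,0],"claw": 1},{"translation": [-150,0,0],"delta_rot": [0,0,0],"claw": 1},{"translation": [-150,0,0],"delta_rot": [0,0,0],"claw": 1},{"translation": [-150,20,100],"delta_rot": [0,0,0],"claw": 1},{"translation": [-150,40,220],"delta_rot": [0,0,0],"claw": 1},{"translation": [-150,40,220],"delta_rot": [0,0,0],"claw": 1},{"translation": [-150,40,220],"delta_rot": [0,0,0],"claw": 1},{"translation": [-150,40,220],"delta_rot": [0,0,0],"claw": 1},{"translation": [-150,40,220],"delta_rot": [0,0,0],"claw": 1}]}}

```text
t: 15.35
ee_pos: [577.2, -195.8, 213.0]
tcp_rot: [-0.404, -0.579, -0.404, 0.582]
wrist_force: [0.4, 0.2, -0.6]
gripper_width: 0.1
```

Run:
```python
from plan import *
t=manip.get_image('top'); s=manip.get_image('side')
cv2.imwrite('pics/n_top.png',cv2.resize(t[80:230,190:380],None,fx=4,fy=4,interpolation=cv2.INTER_CUBIC))
cv2.imwrite('pics/n_side.png',cv2.resize(s[110:250,140:310],None,fx=4,fy=4))
print(cur()[0],cur()[2]['wrist_force'])
```

```text
[ 577.60625552 -194.98360595  213.37335336] [ 0.48521234  0.12038406 -0.17275809]
```

View pics/n_top.png

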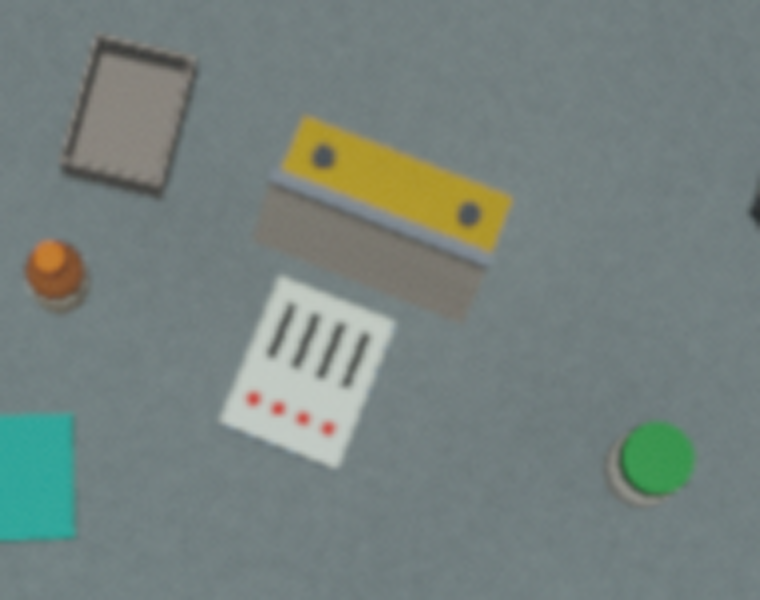

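View pics/n_side.png

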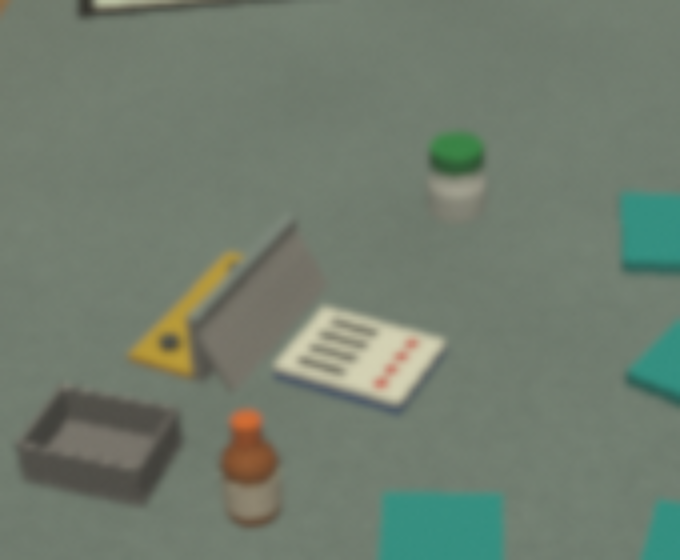

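The card lies flat and face up in front of the stop. The tray (crop 130,115), bottle (55,270) and pot (655,458) are at the same pixels as at the start, and the arm is clear.

```bash
python3 -c "
from workcell import manip
print(manip.job_done())"
```

```text
the job is handed in; nothing more can be done
None
```

The card is flipped: it lies flat and face up on the bench in front of the stop, and I have handed the job in at about 15.5 s of the 51 s allowed.

I pushed it with the shut fingers until it climbed the slope and stood leaning on the stop by itself. Then I went over the top and pushed it back from behind until it fell over towards the robot.

- **Final checks:** the last top and side pictures show the white face with its black windows and red dots. The pot, bottle and tray are at the same pixels as at the start, and the arm is clear of everything.
- **Forces:** the wrist readings I took stayed around 1 N.
- **What went differently:** when lowering behind the card, the tool first stopped about 4 mm too high. A wrist joint was close to its limit there. Moving about 8 mm forward fixed it before the fingers touched the card.
- **Disagreement:** the side view showed the stop about 1–2 pixels off from my fit, which is within the stated calibration error.

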